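# Sort the parts of a dismantled espresso group

## Robot

A 6-joint arm with a two-finger parallel gripper is mounted at the origin on the work surface. World frame = base frame: x ahead of the robot, y to its left, z up, the work surface at z = 0. Lengths are in m, angles in degrees, forces in N, time in s.
With the tool pointing down it reaches from about 0.35 to 0.925 m from the base axis. Payload 6.4 kg.
Tool frame: the origin (TCP) lies between the finger pads; the fingertips stand 22 mm ahead of it and the grasp point (between the pads) lies 3 mm ahead of it; z points along the fingers, y is the line along which they close (so a half turn about z gives the same grasp; the last joint's range is limited). The gripper opens to 85 mm and grips with 20 to 120 N. Pads are 22 mm wide; open, the fingers measure 114 mm over their backs; the gripper's body (76 mm by 85 mm) begins 54 mm behind the grasp point. The pads swing forward as they close: fully open they stand 13 mm farther back than shut.
Start: joints at [59.754, 14.043, 89.255, -0, 76.702, -9.975], TCP at [0.225, 0.61, 0.253] pointing down, gripper open.
Joint ranges: [-179.41, 179.41], [-58.25, 129.5], [7.25, 145.43], [-54.29, 234.29], [11.92, 165.04], [-157.13, 157.13]. Speed limits (degrees/s): [147.25, 147.25, 180, 180, 180, 180].

## Interface

Orientations are given as a 3x3 rotation matrix whose columns are the frame's x, y, z axes.
In Python, from station import get_obs, capture, camera_model, sign_off gives the robot as it stands.
- The arm moves only by the shell command python3 -m inch 'ROWS'. ROWS is JSON, one flat list of numbers, 7 for each row, row after row: the shift along the world's x, y, z in mm, then the turn, a rotation vector about the world's x, y, z in degrees, then the closure, from 0 (fully open) to 1 (shut). A call has exactly 10 rows; each row is the pose to reach, as a shift and turn from the pose commanded when the call began; what a row does not reach only later rows make up. A row lasts 1/8 s, in which the tool goes at most 62.5 mm and 10.7 degrees, less where a joint would pass 70% of its speed; a pose out of reach is approached as far as the arm can. A call with a gripper value outside its range is refused whole. The fingers move at their own pace and stop on an object; the grip force is fixed at half the most. Time passes only in rows, so rows that repeat a pose let the fingers close, or fill a call up. It gives the time, the measured TCP pose, the force, the opening and the grip force at its end, in the units of the state.
- get_obs(): the state, without advancing time (a new reading comes with each control period).
- capture(name): name is "scene" or "top" or "wrist"; returns (picture, depth): 480x640x3 uint8, blue, green, red; 480x640 float32, m along the optical axis (not along the pixel's ray), 0 where there is no reading.
- camera_model(name): a dict with "K" (3x3 intrinsics, pixels), "k1" (the pictures are not rectified: a ray, as slopes to the right and down, at radius r is drawn at 1 + k1 r^2 times it, then the intrinsics apply), "cam_to_world" (4x4, takes a point from camera to world coordinates); the wrist camera has in their place "mount" (4x4, takes a point from camera to tool coordinates, whose origin is the TCP and whose axes are the flange's). Camera axes: x right, y down, z forward; pixel columns grow to the right and rows downward; lengths in m; the calibration is good to about 2 mm. A picture is of the moment at which its call begins: read the wrist's pose just before it. camera_model takes no time and is no camera call.
- sign_off(): hands the job in; it is judged then, once.
The state is a dict: "clock": time; "joints": joint angles; "joint_velocities": joint speeds; "joint_efforts": joint torques, N m; "tool_pos": TCP position; "tcp_rot": TCP orientation; "wrist_force": force on the tool from outside, world axes, zero at the start; "moment": the same for the moment, N m; "grip_width": finger opening in m; "grasp_force": force on a finger pad.
Only numpy, scipy, OpenCV 4.12 (cv2) and the standard library are available. Lean on these libraries where they do the work, as an engineer would, in place of code of your own. Each camera call takes 0.05 s, during which the arm holds its last target. There are 200 camera calls.

## Task

Sort the parts of the dismantled espresso group: stand both nylon spacers (ivory and violet) upright in the white tray, stand the brass plug and the steel cap nut upright in the blue tray, and press the green switch card's lower edge fully home in the middle of the red sprung clip on the round steel plate, square to it. Everything is to be left standing by itself, and the milk jug and filter holder are to stay where they are.

Things in the scene. Friction and masses are not known exactly. Their poses are not given: they have to be found in the camera images.
- spacer_ivory: Pale ivory nylon spacer: an upright round tube, 28 mm diameter, 40 mm high, with a small dark hole on top. Stands upright on the worktop; origin at the centre of its underside, z up.
- spacer_violet: Violet nylon spacer: an upright round tube, 28 mm diameter, 34 mm high, with a small dark hole on top. Stands upright on the worktop; origin at the centre of its underside, z up.
- brass_plug: Brass hex plug, 32 mm high: a round stem (26 mm diameter, lower 16 mm) carries a hexagonal head (upper 16 mm, 32 mm across flats, 37 mm across corners). The flats of the head face its x axis and every 60 degrees from it. Stands upright on the worktop; origin at the centre of its underside, z up.
- cap_nut: Silvery steel domed cap nut, 34 mm high: hexagon below (lower 18 mm, 30 mm across flats, 34.6 mm across corners), 26 mm wide dome above. The flats face its x axis and every 60 degrees from it. Stands upright on the worktop; origin at the centre of its underside, z up.
- switch_card: Upright card, 70 mm high: green board (4 mm in x, 44 in y) with a black grip block on top (16 mm in x, 32 in y, 46 to 70 mm up). Origin: centre of the board's lower edge, z up; same either way round. It starts loosely in the slot (16 mm deep, 5.6 mm wide) of a fixed yellow stand, 36 x 60 x 20 mm, its edge 4 mm over the worktop: lift straight up over 20 mm to free it. About 40 g.
- white_tray: White shallow open tray, fixed to the worktop, 130 mm along its x, 140 mm along its y, 18 mm high, walls and floor 4 mm thick. Origin at the centre of its underside, so the inner floor is at z = 4 mm.
- blue_tray: Blue shallow open tray, the same size as the white one and also fixed: 130 mm along its x, 140 mm along its y, 18 mm high, walls and floor 4 mm thick. Origin at the centre of its underside, inner floor at z = 4 mm.
- group_plate: Fixed round steel plate, 120 mm diameter, 16 mm high, a red sprung clip at its centre. Origin: centre of its underside, z up. The jaws run 36 mm along y and part along x (0.4 mm gap at rest); flared lips above, mouth 15 mm wide, 40 mm over the worktop. The board goes in from above, its x along the plate's x either way, with 5 to 15 N; fully home its edge is at z = 16 mm.
- jug: Bystander: steel milk jug with a handle, 84 mm diameter, 100 mm high, standing loose at the left. Origin at the centre of its underside.
- portafilter: Bystander: steel coffee filter holder (68 mm round, 30 mm high) with a dark wooden handle that reaches 180 mm along its -x, lying loose at the right. Origin under the centre of the round part.

How it is judged:
By the outcome, as a careful person would: the job done as asked, in the order asked, and still so for the second after the job is handed in, with the robot touching nothing.
It also fails if it takes over 122 s, if anything falls off the work surface, if the arm or the gripper's body presses on something with over 40 N, if the wrist force passes 120 N, or if a joint passes its speed limit or range.

## Working session

There is one attempt and no reset: what is moved stays moved. The work goes in short steps, Python scripts to look and compute and a shell command to move; the robot and the scene stay as the last step left them, time stands still between calls to the robot, and variables do not carry over. Pictures are saved under pics/ and viewed, at most 15 in all, crops included, and the job is handed in when it is done.

```bash
ls; mkdir -p pics
python3 - <<'E'
from station import *
import cv2,numpy as np
for n in("top","scene"):
    m=camera_model(n);print(n,m)
    im,d=capture(n);cv2.imwrite(f"pics/{n}0.png",im);np.save(f"{n}0.npy",d)
print(camera_model("wrist"));print(get_obs())
E
```

```text
pics
top {'K': array([[512.78646908,   0.        , 305.40224275],
       [  0.        , 512.78646908, 237.2195012 ],
       [  0.        ,   0.        ,   1.        ]]), 'k1': -0.011791777545781106, 'cam_to_world': array([[ 1.94576008e-02, -9.88084012e-01,  1.52680673e-01,
         3.72615550e-01],
       [-9.99802175e-01, -1.98592000e-02, -1.10561723e-03,
         1.92371147e-02],
       [ 4.12455873e-03, -1.52628956e-01, -9.88274957e-01,
         1.22604107e+00],
       [ 0.00000000e+00,  0.00000000e+00,  0.00000000e+00,
         1.00000000e+00]])}
scene {'K': array([[485.31390191,   0.        , 312.43989209],
       [  0.        , 485.31390191, 238.14568144],
       [  0.        ,   0.        ,   1.        ]]), 'k1': -0.12571949907165747, 'cam_to_world': array([[-0.07972675,  0.65255661, -0.75353402,  1.34087457],
       [ 0.99680885,  0.05520214, -0.05766137,  0.05693385],
       [ 0.00396938, -0.75572654, -0.65487529,  0.75789199],
       [ 0.        ,  0.        ,  0.        ,  1.        ]])}
{'K': array([[406.32385239,   0.        , 327.36748475],
       [  0.        , 406.323
[... 572 characters left out ...]
5e+01, -9.97409620e+00]), 'joint_velocities': array([ 0.03099658, -0.00773056, -0.26862746,  0.08741448,  0.00728868,
        0.07588164]), 'joint_efforts': array([-1.50764015e-03, -4.30667782e+01, -3.27130902e+01, -1.77188576e-04,
        2.83572117e-03, -1.37971230e-05]), 'tool_pos': array([0.22494737, 0.60931771, 0.25225983]), 'tcp_rot': array([[-9.38052503e-01,  3.46491903e-01, -9.28498917e-04],
       [ 3.46492987e-01,  9.38051279e-01, -1.55180596e-03],
       [ 3.33291394e-04, -1.77739383e-03, -9.99998365e-01]]), 'wrist_force': array([-0.13066659,  0.37746853, -0.07055224]), 'moment': array([-0.01825546, -0.04237485,  0.00125042]), 'grasp_force': 0.0, 'grip_width': 0.08522668653176296}
```

View pics/top0.png

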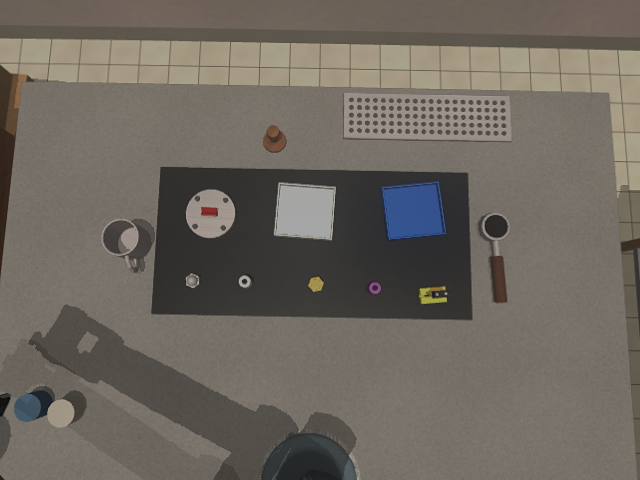

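View pics/scene0.png

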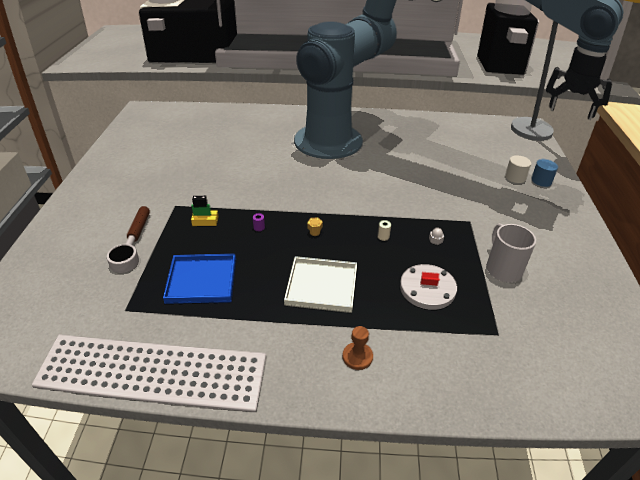

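```bash
cat > h.py <<'E'
from station import *
import cv2,numpy as np
def pose(n):
    m=camera_model(n)
    if n!="wrist": return m,m["cam_to_world"]
    o=get_obs();T=np.eye(4);T[:3,:3]=o["tcp_rot"];T[:3,3]=o["tool_pos"]
    return m,T@m["mount"]
def cast(m,T,px,z):
    px=np.asarray(px,float).reshape(-1,1,2)
    r=cv2.undistortPoints(px,m["K"],np.array([m["k1"],0,0,0.]))[:,0]
    r=np.c_[r,np.ones(len(r))]@T[:3,:3].T
    s=(z-T[2,3])/r[:,2]
    return (T[:3,3]+r*s[:,None])[:,:2]
def blobs(im,lo,hi,amin=15,roi=None):
    hsv=cv2.cvtColor(im,cv2.COLOR_BGR2HSV);k=cv2.inRange(hsv,np.array(lo),np.array(hi))
    if roi: 
        z=np.zeros_like(k);a,b,c,d=roi;z[b:d,a:c]=k[b:d,a:c];k=z
    cs,_=cv2.findContours(k,cv2.RETR_EXTERNAL,cv2.CHAIN_APPROX_NONE)
    return sorted([c for c in cs if cv2.contourArea(c)>amin],key=cv2.contourArea,reverse=True)
def rect(m,T,c,z):
    p=(cast(m,T,c[:,0],z)*1000).astype(np.float32)
    (x,y),(w,h),a=cv2.minAreaRect(p)
    return np.round([x,y,w,h,a],1)
E
python3 - <<'E'
from h import *
im=cv2.imread("pics/top0.png");m,T=pose("top")
R=(155,165,472,320)
for n,lo,hi,z,roi in [("blue",(105,150,60),(125,255,255),.018,R),("violet",(135,80,60),(160,255,255),.034,R),
 ("brass",(15,80,80),(30,255,255),.032,(300,270,330,300)),("yellow",(22,150,60),(35,255,255),.020,(410,280,455,310)),
 ("red",(0,150,80),(8,255,255),.035,R),("white",(0,0,110),(180,60,255),.018,(265,175,345,250)),
 ("plate",(0,0,110),(180,60,255),.016,(175,180,245,245)),("ivory",(0,0,110),(180,80,255),.040,(230,270,260,295)),
 ("nut",(0,0,70),(180,80,255),.018,(180,268,205,295))]:
    for c in blobs(im,lo,hi,15,roi)[:2]:
        (u,v),r=cv2.minEnclosingCircle(c);print(n,np.round([u,v,r],1),rect(m,T,c,z))
crop=lambda a,b,c,d:cv2.resize(im[b:d,a:c],(400,300),interpolation=cv2.INTER_CUBIC)
cv2.imwrite("pics/crop.png",np.vstack([np.hstack([crop(172,266,212,296),crop(296,269,336,299)]),np.hstack([crop(413,280,453,310),crop(182,190,238,232)])]))
E
```

```text
blue [413.5 210.5  38.7] [ 628.6 -241.1  128.6  141.4    5.5]
violet [374.2 287.6   6.3] [ 442.  -143.5   25.4   28.     1.1]
brass [315.5 283.5   7.9] [448.2  -8.3  34.4  32.9  46.1]
red [208.3 210.5   8.1] [615.2 248.8  36.9  17.7  87. ]
white [304.8 210.8  38.5] [624.2  20.9 139.2 130.1  86.5]
plate [210.  213.2  24.7] [613.  248.4 115.2 116.    1.2]
ivory [244.2 281.3   6. ] [449.6 156.6  25.4  25.5   1.1]
nut [191.8 280.3   7.5] [452.  283.9  33.2  30.6   2.9]
```

View pics/crop.png

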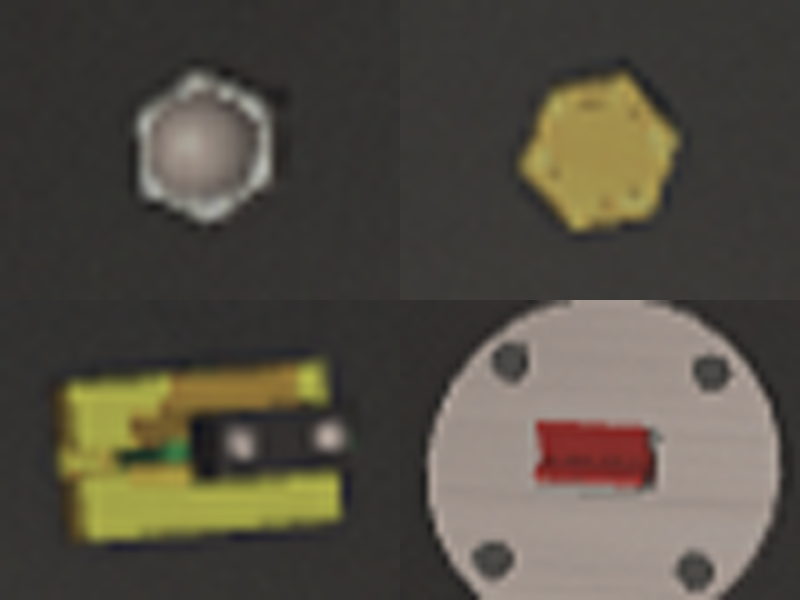

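```bash
python3 -m inch '[225,-453,-83,0,0,20.3,0.2, 225,-453,-83,0,0,20.3,0.2, 225,-453,-83,0,0,20.3,0.2, 225,-453,-83,0,0,20.3,0.2, 225,-453,-83,0,0,20.3,0.2, 225,-453,-83,0,0,20.3,0.2, 225,-453,-83,0,0,20.3,0.2, 225,-453,-83,0,0,20.3,0.2, 225,-453,-83,0,0,20.3,0.2, 225,-453,-83,0,0,20.3,0.2]'
python3 - <<'E'
from h import *
m,T=pose("wrist");im,d=capture("wrist");cv2.imwrite("pics/w1.png",im)
print(np.round(T[:3,3],4))
for c in blobs(im,(0,0,110),(180,80,255),400)[:4]:
    (u,v),r=cv2.minEnclosingCircle(c);print(np.round([u,v,r]),rect(m,T,c,.040))
E
```

```text
clock: 1.35
tool_pos: [0.4501, 0.1564, 0.17]
tcp_rot: [[-1.0, 0.001, -0.001], [0.001, 1.0, 0.0], [0.001, 0.0, -1.0]]
wrist_force: [-0.4, 1.3, -0.4]
grip_width: 0.0682
grasp_force: 0.0
[0.3801 0.1572 0.2914]
[320.  56. 324.] [340.4 152.  389.9  63.1  89.9]
[638. 278. 132.] [493.7 356.  200.9  34.5  12.7]
[405. 395.  47.] [568.7 214.2  50.8  72.   71.9]
[242. 397.  42.] [573.4  88.4  26.5  73.3  86.6]
```

View pics/w1.png

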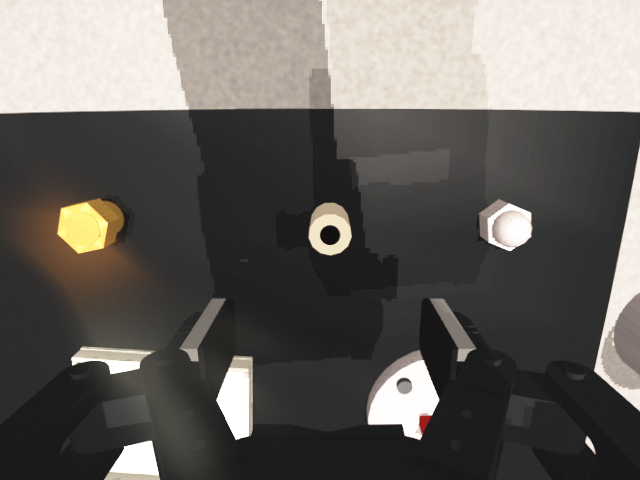

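Run:
```python
from h import *
im=cv2.imread("pics/w1.png");m,T=pose("wrist")
print("hole",cast(m,T,[(330,235)],.04)*1000)
c=blobs(im,(0,0,110),(180,110,255),200,(290,180,370,280))[0];x,y,w,h=cv2.boundingRect(c);print(x,y,w,h)
print("top disc",cast(m,T,[(x+w/2,y+h-w/2)],.04)*1000)
print("nut dome",cast(m,T,[(512,228)],.027)*1000,"brass",cast(m,T,[(83,230)],.032)*1000)
cr=lambda a,b,c,d:cv2.resize(im[b:d,a:c],(400,400),interpolation=cv2.INTER_CUBIC)
cv2.imwrite("pics/cr1.png",np.hstack([cr(45,180,135,270),cr(460,180,550,270)]))
```

```text
hole [[448.90875093 159.56450505]]
308 203 44 53
top disc [[448.24340479 159.5632157 ]]
nut dome [[447.50322326 283.10253587]] brass [[447.60570275  -6.21789223]]
```

View pics/cr1.png

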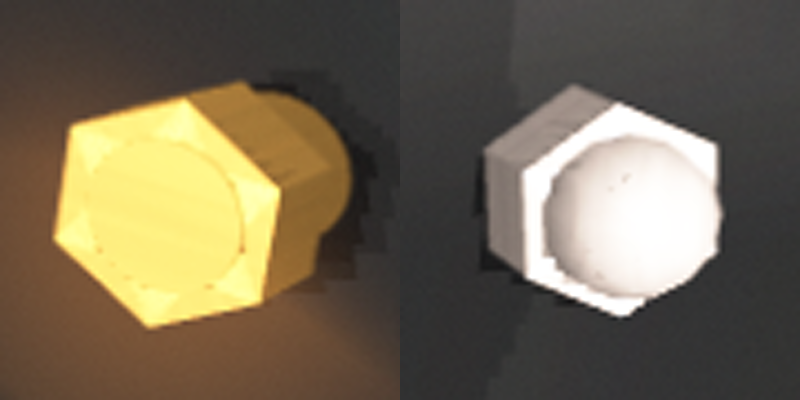

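Run:
```python
from h import *
m,T=pose("wrist")
def hexa(p,ox,oy,z,side):
    p=np.array(p,float)*.225+[ox,oy]
    w=cast(m,T,p,z)*1000;c=w.mean(0);d=w-c;a=np.degrees(np.arctan2(d[:,1],d[:,0]))
    v=np.degrees(np.angle(np.mean(np.exp(1j*np.radians(a*6)))))/6  # vertex angle mod 60
    print(np.round(c,1),"flat normals",np.round([(v+30)%60+k for k in(0,60,120)],1),"r",np.round(np.hypot(*d.T),1))
hexa([(185,98),(280,186),(263,303),(150,328),(54,240),(71,124)],45,180,.032,0)
hexa([(218,102),(317,148),(222,317),(125,278),(125,170)],460,180,.018,0)
w=cast(m,T,np.array([(218,102),(222,317)])*.225+[460,180],.018)*1000;print("nut mid",w.mean(0))
```

```text
[446.4  -6.3] flat normals [ 12.4  72.4 132.4] r [18.7 18.7 19.  18.9 18.9 18.7]
[448.3 282.4] flat normals [ 37.3  97.3 157.3] r [16.3 19.6 19.5 16.3 13.9]
nut mid [449.48216081 285.56140308]
```

```bash
python3 -m inch '[-1,2,-50,0,0,0,0.2, -1,2,-100,0,0,0,0.2, -1,2,-135,0,0,0,0.2, -1,2,-144,0,0,0,0.2, -1,2,-144,0,0,0,0.2, -1,2,-144,0,0,0,1, -1,2,-144,0,0,0,1, -1,2,-144,0,0,0,1, -1,2,-144,0,0,0,1, -1,2,-144,0,0,0,1]'
```

```text
clock: 2.65
tool_pos: [0.4504, 0.159, 0.0278]
tcp_rot: [[-1.0, -0.0, 0.002], [-0.0, 1.0, 0.001], [-0.002, 0.001, -1.0]]
wrist_force: [-2.0, 1.0, 7.8]
grip_width: 0.0265
grasp_force: 58.9
```

```bash
python3 -m inch '[0,0,30,0,0,0,1, 0,0,60,0,0,0,1, 50,-30,60,0,0,0,1, 100,-60,60,0,0,0,1, 150,-90,60,0,0,0,1, 185,-110,60,0,0,0,1, 195,-117,50,0,0,0,1, 195,-117,30,0,0,0,1, 195,-117,18,0,0,0,1, 195,-117,15,0,0,0,1]'
```

```text
clock: 3.9
tool_pos: [0.6419, 0.0428, 0.0391]
tcp_rot: [[-1.0, -0.002, -0.004], [-0.002, 1.0, 0.001], [0.004, 0.001, -1.0]]
wrist_force: [1.2, -0.7, -0.1]
grip_width: 0.0269
grasp_force: 59.0
```

```bash
python3 -m inch '[0,0,-4,0,0,0,1, 0,0,-7,0,0,0,1, 0,0,-9,0,0,0,1, 0,0,-9,0,0,0,1, 0,0,-9,0,0,0,0.5, 0,0,-9,0,0,0,0.5, 0,0,-9,0,0,0,0.5, 0,0,0,0,0,0,0.5, 0,0,40,0,0,0,0.5, 0,0,80,0,0,0,0.4]'
```

```text
clock: 5.15
tool_pos: [0.644, 0.0417, 0.1226]
tcp_rot: [[-1.0, -0.0, -0.0], [-0.0, 1.0, 0.0], [0.0, 0.0, -1.0]]
wrist_force: [0.5, -0.1, 1.2]
grip_width: 0.0513
grasp_force: 0.0
```

```bash
python3 -m inch '[-40,-36,49,0,0,0,0.2, -80,-73,49,0,0,0,0.2, -120,-110,49,0,0,0,0.2, -160,-146,49,0,0,0,0.2, -190,-173,49,0,0,0,0.2, -202,-184,49,0,0,0,0.2, -202,-184,49,0,0,0,0.2, -202,-184,49,0,0,0,0.2, -202,-184,49,0,0,0,0.2, -202,-184,49,0,0,0,0.2]'
python3 - <<'E'
from h import *
m,T=pose("wrist");im,d=capture("wrist");cv2.imwrite("pics/w2.png",im);np.save("T2.npy",T)
c=blobs(im,(130,60,40),(165,255,255),200)[0];x,y,w,h=cv2.boundingRect(c);print(x,y,w,h)
print("violet top",cast(m,T,[(x+w/2,y+h-w/2)],.034)*1000)
E
```

```text
clock: 6.4
tool_pos: [0.4426, -0.1417, 0.1702]
tcp_rot: [[-1.0, -0.002, -0.0], [-0.002, 1.0, 0.0], [0.0, 0.0, -1.0]]
wrist_force: [0.6, 0.5, 0.2]
grip_width: 0.0683
grasp_force: 0.0
302 200 43 51
violet top [[ 439.69283475 -143.66247894]]
```

View pics/w2.png

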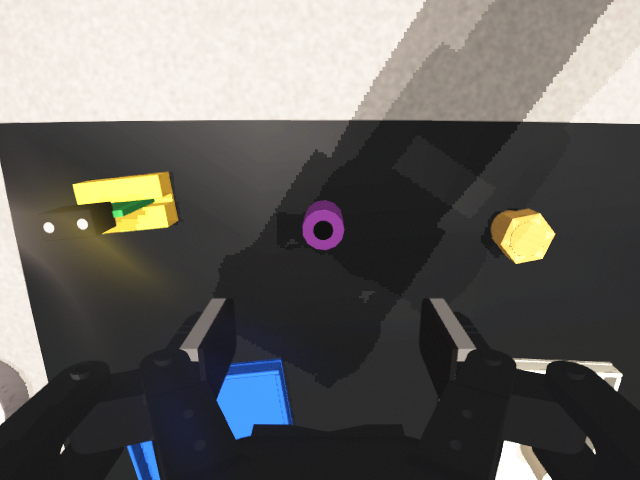

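```bash
python3 -m inch '[-2,-2,-50,0,0,0,0.3, -2,-2,-100,0,0,0,0.3, -2,-2,-135,0,0,0,0.3, -2,-2,-144,0,0,0,0.3, -2,-2,-144,0,0,0,0.3, -2,-2,-144,0,0,0,1, -2,-2,-144,0,0,0,1, -2,-2,-144,0,0,0,1, -2,-2,-144,0,0,0,1, -2,-2,-144,0,0,0,1]'
```

```text
clock: 7.7
tool_pos: [0.4415, -0.145, 0.028]
tcp_rot: [[-1.0, -0.0, 0.003], [-0.0, 1.0, -0.002], [-0.003, -0.002, -1.0]]
wrist_force: [-1.8, 0.7, 6.0]
grip_width: 0.0261
grasp_force: 59.0
```

```bash
python3 -m inch '[0,0,30,0,0,0,1, 0,0,60,0,0,0,1, 40,36,60,0,0,0,1, 80,72,60,0,0,0,1, 120,108,60,0,0,0,1, 150,135,60,0,0,0,1, 160,144,50,0,0,0,1, 160,144,30,0,0,0,1, 160,144,18,0,0,0,1, 160,144,15,0,0,0,1]'
```

```text
clock: 8.95
tool_pos: [0.5983, -0.0009, 0.0394]
tcp_rot: [[-1.0, 0.001, -0.004], [0.001, 1.0, 0.001], [0.004, 0.001, -1.0]]
wrist_force: [-0.1, -0.6, -0.5]
grip_width: 0.0266
grasp_force: 59.0
```

```bash
python3 -m inch '[0,0,-4,0,0,0,1, 0,0,-7,0,0,0,1, 0,0,-9,0,0,0,1, 0,0,-9,0,0,0,1, 0,0,-9,0,0,0,0.5, 0,0,-9,0,0,0,0.5, 0,0,-9,0,0,0,0.5, 0,0,0,0,0,0,0.5, 0,0,40,0,0,0,0.5, 0,0,80,0,0,0,0.4]'
```

```text
clock: 10.2
tool_pos: [0.6001, -0.0002, 0.1226]
tcp_rot: [[-1.0, -0.0, -0.0], [-0.0, 1.0, 0.0], [0.0, 0.0, -1.0]]
wrist_force: [0.6, -0.4, 0.2]
grip_width: 0.0511
grasp_force: 0.0
```

```bash
python3 -m inch '[-40,-2,49,0,0,-8,0.2, -80,-4,49,0,0,-17.6,0.2, -120,-6,49,0,0,-17.6,0.2, -153,-7,49,0,0,-17.6,0.2, -153,-7,49,0,0,-17.6,0.2, -153,-7,49,0,0,-17.6,0.2, -153,-7,49,0,0,-17.6,0.2, -153,-7,49,0,0,-17.6,0.2, -153,-7,49,0,0,-17.6,0.2, -153,-7,49,0,0,-17.6,0.2]'
python3 - <<'E'
from h import *
m,T=pose("wrist");im,d=capture("wrist");cv2.imwrite("pics/w3.png",im);np.save("T3.npy",T)
c=blobs(im,(10,80,150),(35,255,255),200,(250,150,400,300))[0];x,y,w,h=cv2.boundingRect(c);print(x,y,w,h)
cv2.imwrite("pics/cr3.png",np.hstack([cv2.resize(im[180:280,270:370],(400,400),interpolation=cv2.INTER_CUBIC),cv2.resize(im,(400,400))]))
E
```

```text
clock: 11.45
tool_pos: [0.4473, -0.0072, 0.1702]
tcp_rot: [[-0.953, 0.302, -0.0], [0.302, 0.953, 0.0], [0.0, -0.0, -1.0]]
wrist_force: [1.2, -0.0, 0.6]
grip_width: 0.0685
grasp_force: 0.0
303 203 48 55
```

View pics/cr3.png

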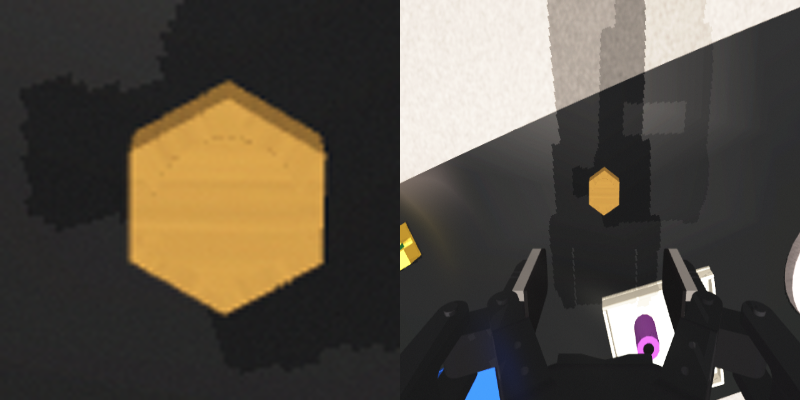

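```bash
python3 - <<'E'
from h import *
m,T=pose("wrist");print(cast(m,T,[(326.5,231.75)],.032)*1000)
E
python3 -m inch '[0,0,-50,0,0,0,0.3, 0,0,-100,0,0,0,0.3, 0,0,-120,0,0,0,0.3, 0,0,-120,0,0,0,0.3, 0,0,-120,0,0,0,0.3, 0,0,-120,0,0,0,0.3, 0,0,-120,0,0,0,0.3, 0,0,-120,0,0,0,0.3, 0,0,-120,0,0,0,0.3, 0,0,-120,0,0,0,0.3]'
```

```text
[[446.27880363  -6.92089215]]
clock: 12.75
tool_pos: [0.4472, -0.0073, 0.0503]
tcp_rot: [[-0.953, 0.302, 0.0], [0.302, 0.953, -0.0], [-0.0, -0.0, -1.0]]
wrist_force: [0.2, -0.2, -1.1]
grip_width: 0.06
grasp_force: 0.0
```

```bash
python3 -m inch '[-1,0,-15,0,0,0,0.3, -1,0,-23,0,0,0,0.3, -1,0,-23,0,0,0,0.3, -1,0,-23,0,0,0,1, -1,0,-23,0,0,0,1, -1,0,-23,0,0,0,1, -1,0,-23,0,0,0,1, -1,0,-23,0,0,0,1, -1,0,-23,0,0,0,1, -1,0,-23,0,0,0,1]'
```

```text
clock: 14.0
tool_pos: [0.4467, -0.0074, 0.0277]
tcp_rot: [[-0.953, 0.302, 0.001], [0.302, 0.953, -0.0], [-0.001, 0.0, -1.0]]
wrist_force: [-0.1, 0.2, 4.8]
grip_width: 0.031
grasp_force: 60.0
```

```bash
python3 -m inch '[0,0,40,0,0,0,1, 20,-21,60,0,0,0,1, 62,-65,60,0,0,0,1, 104,-110,60,0,0,0,1, 146,-154,60,0,0,0,1, 186,-196,60,0,0,0,1, 204,-215,50,0,0,0,1, 204,-215,30,0,0,0,1, 204,-215,18,0,0,0,1, 204,-215,15,0,0,0,1]'
```

```text
clock: 15.25
tool_pos: [0.6482, -0.2204, 0.0398]
tcp_rot: [[-0.954, 0.301, -0.004], [0.301, 0.954, 0.002], [0.005, 0.001, -1.0]]
wrist_force: [0.4, 0.2, -2.6]
grip_width: 0.031
grasp_force: 60.2
```

```bash
python3 -m inch '[0,0,-4,0,0,0,1, 0,0,-8,0,0,0,1, 0,0,-10,0,0,0,1, 0,0,-10,0,0,0,1, 0,0,-10,0,0,0,0.5, 0,0,-10,0,0,0,0.5, 0,0,-10,0,0,0,0.5, 0,0,0,0,0,0,0.5, 0,0,40,0,0,0,0.5, 0,0,80,0,0,0,0.4]'
```

```text
clock: 16.5
tool_pos: [0.6501, -0.2222, 0.1238]
tcp_rot: [[-0.953, 0.302, -0.0], [0.302, 0.953, 0.0], [0.0, 0.0, -1.0]]
wrist_force: [0.7, -0.1, 0.3]
grip_width: 0.0511
grasp_force: 0.0
```

```bash
python3 -m inch '[-22,56,48,0,0,9,0.2, -44,112,48,0,0,17.6,0.2, -67,169,48,0,0,17.6,0.2, -90,226,48,0,0,17.6,0.2, -112,283,48,0,0,17.6,0.2, -134,340,48,0,0,17.6,0.2, -156,396,48,0,0,17.6,0.2, -178,452,48,0,0,17.6,0.2, -200,507,48,0,0,17.6,0.2, -200,507,48,0,0,17.6,0.2]'
python3 - <<'E'
from h import *
m,T=pose("wrist");im,d=capture("wrist");cv2.imwrite("pics/w4.png",im);np.save("T4.npy",T)
cv2.imwrite("pics/cr4.png",np.hstack([cv2.resize(im[180:280,270:370],(400,400),interpolation=cv2.INTER_CUBIC),cv2.resize(im,(400,400))]))
E
```

```text
clock: 17.75
tool_pos: [0.4486, 0.2879, 0.1712]
tcp_rot: [[-1.0, -0.006, 0.001], [-0.006, 1.0, 0.001], [-0.001, 0.001, -1.0]]
wrist_force: [0.9, -1.1, -0.3]
grip_width: 0.0686
grasp_force: 0.0
```

View pics/cr4.png

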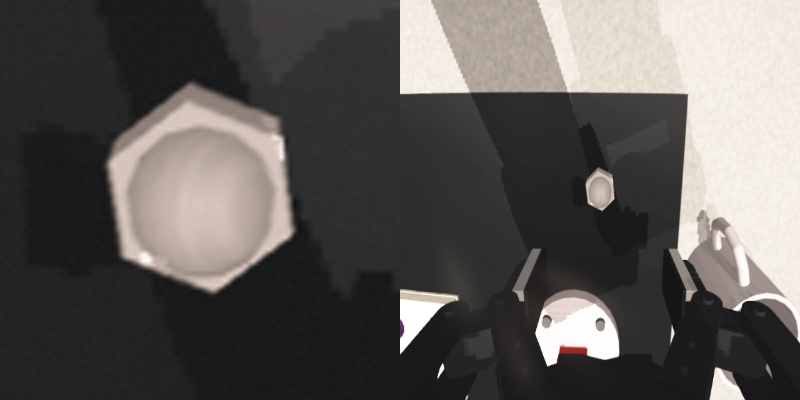

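Run:
```python
from h import *
m=camera_model("wrist");T=np.load("T4.npy")
p=np.array([(192,100),(280,135),(293,235),(213,293),(122,257),(109,160)])/4+[270,180]
w=cast(m,T,p,.018)*1000;c=w.mean(0);d=w-c;a=np.degrees(np.arctan2(d[:,1],d[:,0]))
print(c,a%60,np.hypot(*d.T),get_obs()["tool_pos"])
```

```text
[450.21479011 283.68183561] [5.45002615 9.67743061 7.35762275 6.74062091 7.96660461 7.5600229 ] [17.36209616 17.59451629 17.43152826 17.62664567 17.7633996  17.35993447] [0.44953576 0.28624421 0.1710617 ]
```

```bash
python3 -m inch '[0,-1,-50,0,0,7.3,0.3, 0,-1,-100,0,0,7.3,0.3, 0,-1,-130,0,0,7.3,0.3, 0,-1,-146,0,0,7.3,0.3, 0,-1,-146,0,0,7.3,0.3, 0,-1,-146,0,0,7.3,1, 0,-1,-146,0,0,7.3,1, 0,-1,-146,0,0,7.3,1, 0,-1,-146,0,0,7.3,1, 0,-1,-146,0,0,7.3,1]'
```

```text
clock: 19.05
tool_pos: [0.4518, 0.2843, 0.0262]
tcp_rot: [[-0.992, -0.128, 0.003], [-0.128, 0.992, 0.001], [-0.004, 0.001, -1.0]]
wrist_force: [0.0, -0.2, 6.8]
grip_width: 0.0285
grasp_force: 60.1
```

```bash
python3 -m inch '[0,0,40,0,0,0,1, 8,-30,70,0,0,0,1, 24,-85,70,0,0,0,1, 40,-142,70,0,0,0,1, 56,-199,70,0,0,0,1, 72,-256,70,0,0,0,1, 88,-313,70,0,0,0,1, 104,-370,70,0,0,0,1, 120,-427,70,0,0,0,1, 136,-484,70,0,0,0,1]'
```

```text
clock: 20.3
tool_pos: [0.5865, -0.2021, 0.0946]
tcp_rot: [[-0.992, -0.127, 0.001], [-0.127, 0.992, -0.0], [-0.0, -0.0, -1.0]]
wrist_force: [0.3, 0.6, -2.0]
grip_width: 0.0281
grasp_force: 59.6
```

```bash
python3 -m inch '[14,-48,0,0,0,0,1, 19,-62,-10,0,0,0,1, 19,-62,-40,0,0,0,1, 19,-62,-52,0,0,0,1, 19,-62,-55,0,0,0,1, 19,-62,-60,0,0,0,1, 19,-62,-63,0,0,0,1, 19,-62,-64,0,0,0,1, 19,-62,-64,0,0,0,1, 19,-62,-64,0,0,0,1]'
```

```text
clock: 21.55
tool_pos: [0.6053, -0.2624, 0.0305]
tcp_rot: [[-0.992, -0.128, 0.0], [-0.128, 0.992, -0.0], [-0.0, -0.0, -1.0]]
wrist_force: [0.3, -0.5, -1.4]
grip_width: 0.0287
grasp_force: 59.7
```

```bash
python3 -m inch '[0,0,0,0,0,0,0.5, 0,0,0,0,0,0,0.5, 0,0,0,0,0,0,0.5, 0,0,10,0,0,0,0.5, 0,0,50,0,0,0,0.5, 0,0,100,0,0,0,0.4, -30,-3,140,0,0,-7.3,0.4, -80,-7,160,0,0,-7.3,0.2, -130,-11,160,0,0,-7.3,0.2, -175,-15,160,0,0,-7.3,0.2]'
python3 - <<'E'
from h import *
capture("top")
m,T=pose("wrist");im,d=capture("wrist");cv2.imwrite("pics/w5.png",im);np.save("T5.npy",T);np.save("d5.npy",d)
print(get_obs()["tool_pos"])
E
```

```text
clock: 22.8
tool_pos: [0.4289, -0.2774, 0.1915]
tcp_rot: [[-1.0, -0.001, 0.001], [-0.001, 1.0, -0.002], [-0.001, -0.002, -1.0]]
wrist_force: [-0.4, -0.5, -0.4]
grip_width: 0.0676
grasp_force: 0.0
[ 0.42725278 -0.27696458  0.19039844]
```

View pics/w5.png

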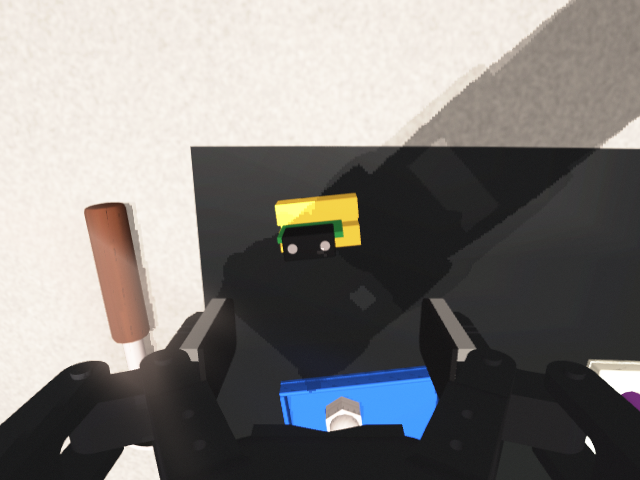

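Run:
```python
from h import *
m=camera_model("wrist");T=np.load("T5.npy")
w=cast(m,T,[(292,249),(325,245)],.074)*1000;print(w,w.mean(0),get_obs()["joints"].round(1))
```

```text
[[ 428.77591981 -297.79121033]
 [ 426.24352058 -277.5773355 ]] [ 427.50972019 -287.68427292] [ -45.7   -1.1  112.6   -0.    68.5 -135.6]
```

```bash
python3 -m inch '[-2,-11,0,0,0,-10.5,0.2, -2,-11,0,0,0,-21,0.2, -2,-11,0,0,0,-31.5,0.2, -2,-11,0,0,0,-42,0.2, -2,-11,0,0,0,-52.5,0.2, -2,-11,0,0,0,-63,0.2, -2,-11,0,0,0,-73.5,0.2, -2,-11,0,0,0,-83,0.2, -2,-11,0,0,0,-83,0.2, -2,-11,0,0,0,-83,0.2]'
python3 - <<'E'
from h import *
m,T=pose("wrist");im,d=capture("wrist");cv2.imwrite("pics/w6.png",im);np.save("T6.npy",T)
print(get_obs()["tool_pos"])
E
```

```text
clock: 24.15
tool_pos: [0.4286, -0.2883, 0.1907]
tcp_rot: [[-0.125, 0.992, 0.001], [0.992, 0.125, -0.0], [-0.0, 0.0, -1.0]]
wrist_force: [-0.2, -0.7, -1.0]
grip_width: 0.0681
grasp_force: 0.0
[ 0.42848438 -0.28828925  0.19056192]
```

View pics/w6.png

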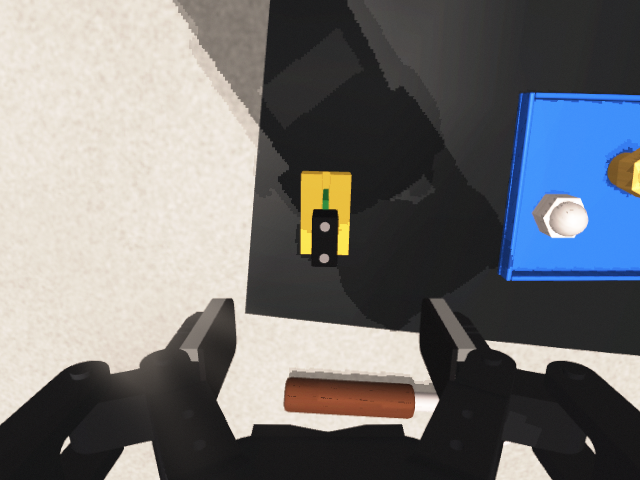

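Run:
```python
from h import *
m=camera_model("wrist");T=np.load("T6.npy");im=cv2.imread("pics/w6.png")
P=[]
for c in blobs(im,(0,0,110),(180,90,255),10,(314,212,337,266))[:3]:
    M=cv2.moments(c);p=(M["m10"]/M["m00"],M["m01"]/M["m00"]);P.append(p);print(p,cv2.contourArea(c),cast(m,T,[p],.074)*1000)
w=cast(m,T,P[:2],.074)*1000;d=w[0]-w[1];print(w.mean(0),np.degrees(np.arctan2(d[1],d[0])))
```

```text
(324.52574525745257, 226.3441734417344) 61.5 [[ 425.73473481 -278.03561155]]
(323.85545722713863, 257.97935103244833) 56.5 [[ 427.79454075 -298.08811646]]
[ 426.76463778 -288.061864  ] 95.86488844876993
```

```bash
python3 -m inch '[-1.5,0,-50,0,0,-0.7,0.3, -1.5,0,-90,0,0,-0.7,0.3, -1.5,0,-115,0,0,-0.7,0.3, -1.5,0,-125,0,0,-0.7,0.3, -1.5,0,-125,0,0,-0.7,0.3, -1.5,0,-125,0,0,-0.7,1, -1.5,0,-125,0,0,-0.7,1, -1.5,0,-125,0,0,-0.7,1, -1.5,0,-125,0,0,-0.7,1, -1.5,0,-125,0,0,-0.7,1]'
```

```text
clock: 25.45
tool_pos: [0.4273, -0.2889, 0.0664]
tcp_rot: [[-0.11, 0.994, 0.001], [0.994, 0.11, -0.001], [-0.001, 0.001, -1.0]]
wrist_force: [-1.5, 0.4, 5.9]
grip_width: 0.0152
grasp_force: 59.1
```

```bash
python3 -m inch '[0,0,25,0,0,0,1, 0,0,60,0,0,0,1, 0,0,110,0,0,0,1, 14,38,125,0,0,-2,1, 34,92,125,0,0,-4,1, 54,146,125,0,0,-6,1, 74,200,125,0,0,-9.3,1, 94,254,125,0,0,-9.3,1, 114,308,125,0,0,-9.3,1, 134,362,125,0,0,-9.3,1]'
```

```text
clock: 26.7
tool_pos: [0.5609, 0.0757, 0.1902]
tcp_rot: [[0.052, 0.999, 0.0], [0.999, -0.052, -0.0], [-0.0, 0.0, -1.0]]
wrist_force: [1.0, -0.7, -1.0]
grip_width: 0.0151
grasp_force: 59.1
```

```bash
python3 -m inch '[18,50,0,0,0,0,1, 36,98,0,0,0,0,1, 48,131,0,0,0,0,1, 50,135,0,0,0,0,1, 50,135,0,0,0,0,1, 50,135,0,0,0,0,1, 50,135,0,0,0,0,1, 50,135,0,0,0,0,1, 50,135,0,0,0,0,1, 50,135,0,0,0,0,1]'
python3 - <<'E'
from h import *
m,T=pose("wrist");im,d=capture("wrist");cv2.imwrite("pics/w7.png",im);np.save("T7.npy",T)
for c in blobs(im,(0,130,60),(8,255,255),100)[:2]:print(cv2.boundingRect(c),rect(m,T,c,.04))
c=blobs(im,(0,0,110),(180,60,255),3000)[:3]
for k in c:print(cv2.boundingRect(k),rect(m,T,k,.016))
E
```

```text
clock: 27.95
tool_pos: [0.6107, 0.2087, 0.1903]
tcp_rot: [[0.052, 0.999, 0.0], [0.999, -0.052, 0.0], [0.0, 0.0, -1.0]]
wrist_force: [-0.4, 0.4, 0.5]
grip_width: 0.0149
grasp_force: 59.1
(311, 142, 32, 56) [612.4 249.3  36.4  20.3  87.6]
(472, 0, 168, 446) [786.4 163.3 144.3 394.9   9.3]
(244, 79, 166, 167) [612.1 249.5 118.4 118.7  43.9]
(0, 102, 79, 353) [370.9 144.1 322.   72.8  73.5]
```

View pics/w7.png

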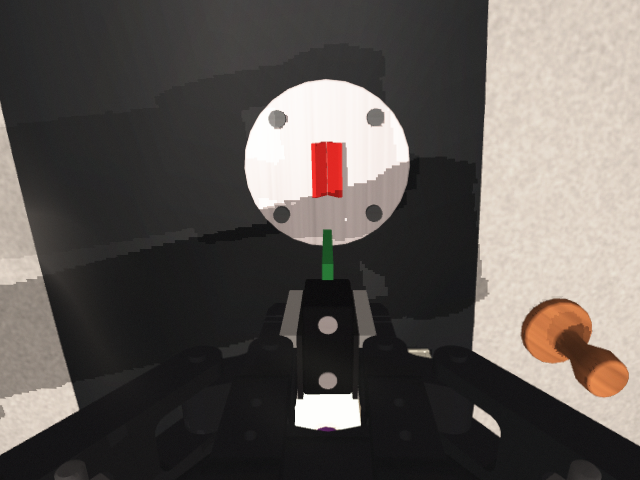

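Run:
```python
from h import *
m=camera_model("wrist");T=np.load("T7.npy");im=cv2.imread("pics/w7.png");o=get_obs();R=o["tcp_rot"];p=o["tool_pos"]*1000
print(p,"toolx ang",np.degrees(np.arctan2(R[1,0],R[0,0])),"tooly",np.degrees(np.arctan2(R[1,1],R[0,1])))
ang=lambda d:np.degrees(np.arctan2(d[1],d[0]))
P=[]
for c in blobs(im,(0,0,90),(180,90,255),60,(300,310,350,395))[:2]:
    M=cv2.moments(c);P.append((M["m10"]/M["m00"],M["m01"]/M["m00"]))
w=cast(m,T,P,.198)*1000;print("dots",P,w.mean(0)-p[:2],ang(w[0]-w[1]))
# jaws: left and right edges at top lips, red contour
c=blobs(im,(0,130,60),(8,255,255),100)[0];q=cv2.approxPolyDP(c,2,True)[:,0];print(q.tolist());print(cast(m,T,q,.04).round(4).tolist())
# board end edge
g=blobs(im,(45,60,20),(85,255,255),50)[0];print("board",cv2.boundingRect(g))
h=[]
for roi in [(262,105,292,135),(360,105,390,135),(267,200,297,230),(360,200,390,230)]:
    c=blobs(im,(0,0,0),(180,255,110),60,roi)[0];M=cv2.moments(c);h.append((M["m10"]/M["m00"],M["m01"]/M["m00"]))
H=cast(m,T,h,.016)*1000;print(H.mean(0),[ang(H[i]-H[j]) for i,j in((0,2),(1,3),(1,0),(3,2))])
```

```text
[610.69275901 208.71890375 190.28808148] toolx ang 87.02726127431372 tooly -2.9727387235699707
dots [(327.4604743083004, 324.7173913043478), (327.4818181818182, 380.35303030303027)] [0.05404199 0.49053879] 87.02224539075165
[[312, 143], [312, 197], [326, 194], [340, 197], [341, 143]]
[[0.6037, 0.2673], [0.6015, 0.2317], [0.6111, 0.2333], [0.6204, 0.2307], [0.6226, 0.2663]]
board (321, 230, 13, 51)Traceback (most recent call last):
  File "<stdin>", line 15, in <module>
IndexError: list index out of range
```

```bash
python3 -m inch '[0.7,20,0,0,0,-0.3,1, 1.4,40,0,0,0,-0.3,1, 1.4,40,-20,0,0,-0.3,1, 1.4,40,-40,0,0,-0.3,1, 1.4,40,-60,0,0,-0.3,1, 1.4,40,-75,0,0,-0.3,1, 1.4,40,-78,0,0,-0.3,1, 1.4,40,-78,0,0,-0.3,1, 1.4,40,-78,0,0,-0.3,1, 1.4,40,-78,0,0,-0.3,1]'
python3 - <<'E'
from h import *
m,T=pose("wrist");im,d=capture("wrist");np.save("T8.npy",T);cv2.imwrite("pics/w8.png",im)
s,_=capture("scene");t,_=capture("top");cv2.imwrite("pics/s8.png",s);cv2.imwrite("pics/t8.png",t)
cr=lambda i,a,b,c,d:cv2.resize(i[b:d,a:c],(390,390),interpolation=cv2.INTER_CUBIC)
cv2.imwrite("pics/cr8.png",np.hstack([cr(im,227,100,427,300),cr(s,370,210,490,330)]))
E
```

```text
clock: 29.25
tool_pos: [0.6126, 0.2488, 0.1132]
tcp_rot: [[0.057, 0.998, 0.001], [0.998, -0.057, 0.0], [0.0, 0.001, -1.0]]
wrist_force: [-0.6, 0.7, 0.1]
grip_width: 0.0151
grasp_force: 59.1
```

View pics/cr8.png

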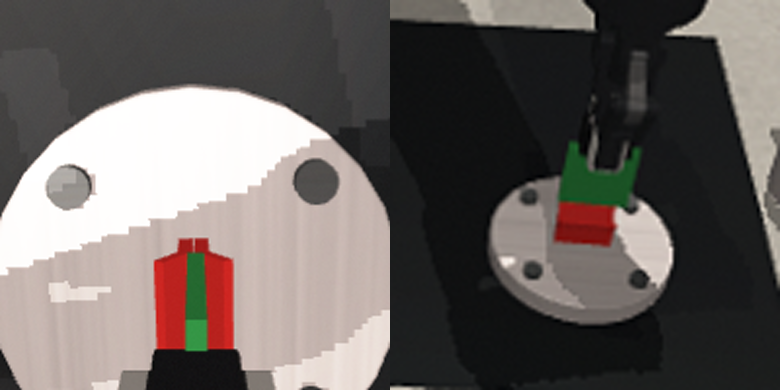

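Run:
```python
from h import *
s=cv2.imread("pics/s8.png");m,T=pose("scene")
R=(400,230,470,300)
g=blobs(s,(45,60,20),(85,255,255),20,R)[0];r=blobs(s,(0,120,50),(8,255,255),20,R)[0]
for n,c in(("g",g),("r",r)):
    q=cv2.approxPolyDP(c,1.5,True)[:,0];print(n,q.tolist())
    for z in (.0508,.040):print(z,(cast(m,T,q,z)*1000).round(1).tolist())
```

```text
g [[425, 253], [422, 271], [442, 273], [447, 255], [444, 255], [440, 263], [432, 263], [428, 254]]
0.0508 [[555.7, 241.6], [612.1, 230.1], [614.7, 271.6], [558.2, 289.2], [558.8, 282.6], [584.7, 270.9], [586.1, 253.6], [558.4, 247.8]]
0.04 [[543.7, 244.4], [600.9, 232.7], [603.7, 274.8], [546.3, 292.7], [546.8, 286.0], [573.2, 274.1], [574.6, 256.6], [546.4, 250.8]]
r [[422, 272], [421, 283], [437, 285], [438, 274]]
0.0508 [[615.0, 229.8], [647.1, 225.0], [650.2, 257.2], [618.4, 262.8]]
0.04 [[603.9, 232.4], [636.5, 227.5], [639.7, 260.3], [607.3, 265.9]]
```

Run:
```python
from h import *
im=cv2.imread("pics/w8.png");m=camera_model("wrist");T=np.load("T8.npy");R=(280,200,380,282)
g=blobs(im,(45,60,20),(85,255,255),20,R)[0];r=blobs(im,(0,120,50),(8,255,255),20,R)[0]
print(get_obs()["tool_pos"])
for n,c,z in(("g",g,.0508),("r",r,.040)):
    q=cv2.approxPolyDP(c,1.2,True)[:,0];print(n,q.tolist());print(z,(cast(m,T,q,z)*1000).round(1).tolist())
# subpixel scene edges along rows
s=cv2.imread("pics/s8.png").astype(float);ms,Ts=pose("scene")
for n,rows,ch,z,sg in(("g",(268,269,270),1,.0508,1),("r",(276,278,280),2,.033,1)):
    for v in rows:
        a=s[v,:,ch]-s[v,:,(0 if n=="g" else 1)]
        a=a[405:465];h=a.max()/2;i=np.where(a>h)[0];L,Rr=i[0],i[-1]
        l=L-1+(h-a[L-1])/(a[L]-a[L-1]);k=Rr+(a[Rr]-h)/(a[Rr]-a[Rr+1]);print(n,v,405+l,405+k)
```

```text
[0.61227154 0.24884272 0.1127068 ]
g [[324, 230], [322, 280], [332, 280], [330, 230]]
0.0508 [[612.4, 271.5], [609.9, 246.6], [614.7, 246.3], [615.2, 271.4]]
r [[319, 223], [317, 230], [306, 233], [307, 278], [321, 278], [323, 228], [330, 228], [332, 230], [334, 278], [346, 278], [346, 235], [344, 232], [334, 229], [332, 222], [327, 222], [326, 226], [325, 222]]
0.04 [[609.9, 272.4], [608.7, 268.9], [603.1, 267.7], [601.9, 243.8], [609.1, 243.4], [611.7, 269.7], [615.2, 269.5], [616.1, 268.5], [615.7, 243.0], [621.9, 242.7], [622.9, 265.5], [622.0, 267.1], [617.1, 268.9], [616.3, 272.5], [613.8, 272.7], [613.2, 270.7], [612.9, 272.7]]
g 268 421.65384615384613 444.0
g 269 421.4655172413793 443.54347826086956
g 270 421.3392857142857 443.14
r 276 421.14925373134326 438.41379310344826
r 278 421.1025641025641 438.6101694915254
r 280 420.52542372881356 438.7307692307692
```

```bash
python3 -m inch '[-0.5,-1,0,0,0,0,1, -0.5,-1,-5,0,0,0,1, -0.5,-1,-10,0,0,0,1, -0.5,-1,-14,0,0,0,1, -0.5,-1,-18,0,0,0,1, -0.5,-1,-21,0,0,0,1, -0.5,-1,-24,0,0,0,1, -0.5,-1,-27,0,0,0,1, -0.5,-1,-29,0,0,0,1, -0.5,-1,-30,0,0,0,1]'
```

```text
clock: 30.65
tool_pos: [0.6118, 0.2478, 0.0821]
tcp_rot: [[0.057, 0.998, 0.001], [0.998, -0.057, 0.0], [0.0, 0.001, -1.0]]
wrist_force: [0.4, -0.1, 2.6]
grip_width: 0.0152
grasp_force: 59.7
```

```bash
python3 -m inch '[0,0,-1,0,0,0,1, 0,0,-2,0,0,0,1, 0,0,-3,0,0,0,1, 0,0,-4,0,0,0,1, 0,0,-4,0,0,0,1, 0,0,-5,0,0,0,1, 0,0,-5,0,0,0,1, 0,0,-6,0,0,0,1, 0,0,-6,0,0,0,1, 0,0,-6,0,0,0,1]'
python3 - <<'E'
from h import *
print(get_obs()["wrist_force"],get_obs()["tool_pos"])
m,T=pose("wrist");im,d=capture("wrist");np.save("T9.npy",T);cv2.imwrite("pics/w9.png",im)
s,_=capture("scene");cv2.imwrite("pics/s9.png",s)
cr=lambda i,a,b,c,d:cv2.resize(i[b:d,a:c],(390,390),interpolation=cv2.INTER_CUBIC)
cv2.imwrite("pics/cr9.png",np.hstack([cr(im,227,100,427,300),cr(s,400,230,480,310)]))
E
```

```text
clock: 31.9
tool_pos: [0.6119, 0.2478, 0.0784]
tcp_rot: [[0.057, 0.998, -0.0], [0.998, -0.057, -0.0], [-0.0, -0.0, -1.0]]
wrist_force: [-4.2, -2.2, 13.3]
grip_width: 0.0152
grasp_force: 61.4
[-4.15451106 -2.22338329 13.33708576] [0.61193675 0.24782375 0.0784359 ]
```

View pics/cr9.png

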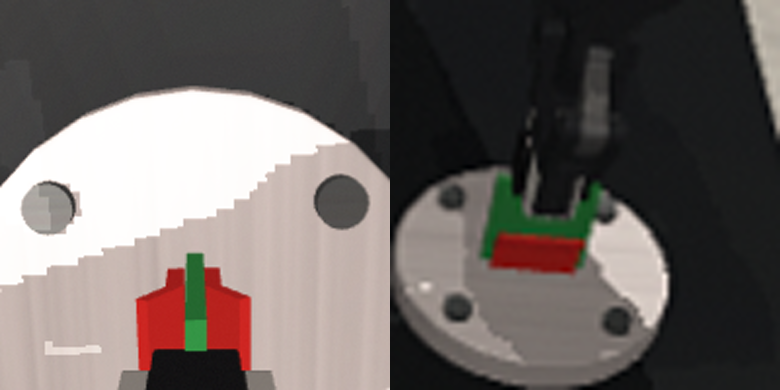

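```bash
python3 -m inch '[0,0,-1,0,0,0,1, 0,0,-2,0,0,0,1, 0,0,-2.5,0,0,0,1, 0,0,-3,0,0,0,1, 0,0,-3,0,0,0,1, 0,0,-3,0,0,0,1, 0,0,-3,0,0,0,1, 0,0,-3,0,0,0,1, 0,0,-3,0,0,0,1, 0,0,-3,0,0,0,1]'
```

```text
clock: 33.25
tool_pos: [0.6123, 0.2479, 0.0783]
tcp_rot: [[0.057, 0.998, -0.001], [0.998, -0.057, -0.001], [-0.001, -0.001, -1.0]]
wrist_force: [-10.2, -3.2, 27.8]
grip_width: 0.0152
grasp_force: 63.9
```

```bash
python3 -m inch '[0,0,2,0,0,0,1, 0,0,4,0,0,0,1, 0,0,4,0,0,0,1, 0,0,4,0,0,0,0.5, 0,0,4,0,0,0,0.5, 0,0,4,0,0,0,0.5, 0,0,4,0,0,0,0.5, 0,0,20,0,0,0,0.5, 0,0,60,0,0,0,0.4, 0,0,110,0,0,0,0.4]'
```

```text
clock: 34.5
tool_pos: [0.6111, 0.2476, 0.1845]
tcp_rot: [[0.057, 0.998, -0.001], [0.998, -0.057, -0.0], [-0.0, -0.001, -1.0]]
wrist_force: [-0.5, 0.5, 1.3]
grip_width: 0.0512
grasp_force: 0.0
```

```bash
python3 -m inch '[-60,-20,10,0,0,0,0.2, -110,-40,10,0,0,0,0.2, -160,-60,20,0,0,0,0.2, -200,-60,20,0,0,0,0.2, -200,-60,20,0,0,0,0.2, -200,-60,20,0,0,0,0.2, -200,-60,20,0,0,0,0.2, -200,-60,20,0,0,0,0.2, -200,-60,20,0,0,0,0.2, -200,-60,20,0,0,0,0.2]'
python3 - <<'E'
from h import *
s,_=capture("scene");t,_=capture("top");cv2.imwrite("pics/s10.png",s);cv2.imwrite("pics/t10.png",t)
cr=lambda i,a,b,c,d,w,h:cv2.resize(i[b:d,a:c],(w,h),interpolation=cv2.INTER_CUBIC)
cv2.imwrite("pics/cr10.png",np.vstack([cr(t,90,160,530,320,800,290),np.hstack([cr(s,90,180,550,330,540,300),cr(s,390,230,480,305,260,300)])]))
m,T=pose("scene")
for n,c in (("g",blobs(s,(45,60,20),(85,255,255),20,(395,220,480,310))[0]),("r",blobs(s,(0,120,50),(8,255,255),20,(395,220,480,310))[0])):print(n,cv2.approxPolyDP(c,1.2,True)[:,0].tolist())
E
```

```text
clock: 35.75
tool_pos: [0.4117, 0.1878, 0.2031]
tcp_rot: [[0.057, 0.998, -0.0], [0.998, -0.057, -0.0], [-0.0, -0.0, -1.0]]
wrist_force: [-0.3, 0.1, -0.3]
grip_width: 0.0684
grasp_force: 0.0
g [[422, 266], [419, 282], [422, 277], [440, 278], [443, 267], [441, 267], [439, 271], [426, 270], [424, 268], [425, 266]]
r [[421, 284], [437, 285], [439, 279], [422, 278]]
```

View pics/cr10.png

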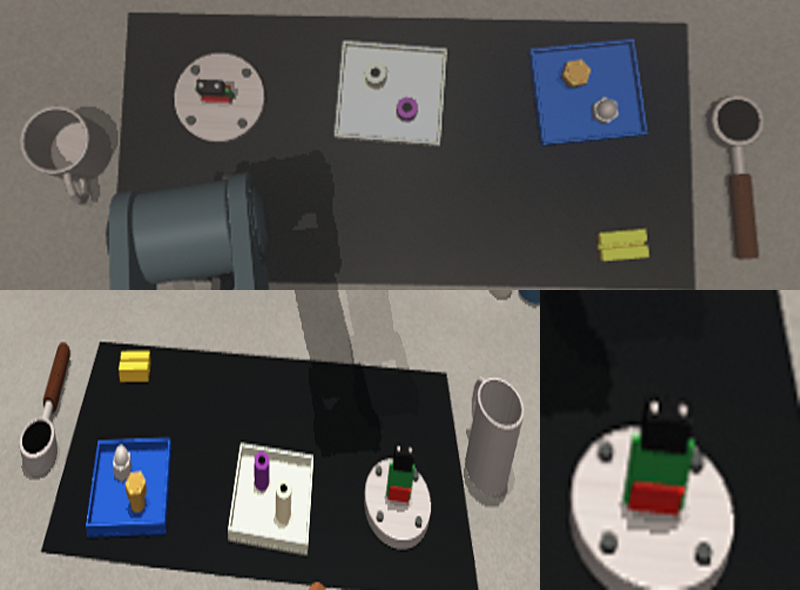

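```bash
python3 -m inch '[45,-3,0,0,0,0,0.2, 90,-6,0,0,0,0,0.2, 125,-9,0,0,0,0,0.2, 135,-9,0,0,0,0,0.2, 135,-9,0,0,0,0,0.2, 135,-9,0,0,0,0,0.2, 135,-9,0,0,0,0,0.2, 135,-9,0,0,0,0,0.2, 135,-9,0,0,0,0,0.2, 135,-9,0,0,0,0,0.2]'
python3 - <<'E'
from h import *
m,T=pose("wrist");im,d=capture("wrist");np.save("T11.npy",T);cv2.imwrite("pics/w11.png",im)
print(T[:3,3])
r=blobs(im,(0,120,50),(8,255,255),20)[0];x,y,w,h=cv2.boundingRect(r);print(x,y,w,h)
for g in blobs(im,(40,60,20),(85,255,255),10)[:3]:
    q=cv2.approxPolyDP(g,1.2,True)[:,0];print("g",q.tolist());print((cast(m,T,q,.05)*1000).round(1).tolist())
q=cv2.approxPolyDP(r,1.2,True)[:,0];print("r",q.tolist());print((cast(m,T,q,.04)*1000).round(1).tolist())
a,b=max(0,x-60),max(0,y-60);cv2.imwrite("pics/cr11.png",cv2.resize(im[b:b+160,a:a+160],(560,560),interpolation=cv2.INTER_CUBIC));print(a,b)
E
```

```text
clock: 37.1
tool_pos: [0.5465, 0.1788, 0.2034]
tcp_rot: [[0.057, 0.998, 0.0], [0.998, -0.057, 0.0], [0.0, 0.0, -1.0]]
wrist_force: [0.7, -0.3, -0.1]
grip_width: 0.0686
grasp_force: 0.0
[0.55055896 0.24959207 0.3247169 ]
401 91 13 55
g [[431, 81], [421, 83], [411, 88], [411, 90], [415, 92], [414, 106], [415, 93], [424, 89], [431, 89]]
[[618.1, 271.9], [611.7, 271.0], [605.3, 268.3], [605.3, 267.1], [607.9, 265.7], [607.2, 257.1], [607.9, 265.1], [613.7, 267.2], [618.2, 267.0]]
g [[409, 147], [409, 149], [416, 152], [428, 154], [429, 147], [418, 146], [413, 142], [413, 145]]
[[603.8, 231.2], [603.8, 229.9], [608.4, 227.7], [616.4, 225.9], [617.1, 230.5], [609.7, 231.5], [606.4, 234.3], [606.4, 232.3]]
r [[403, 91], [401, 145], [411, 145], [413, 92]]
[[602.0, 267.3], [600.2, 232.2], [607.1, 231.8], [608.6, 266.4]]
341 31
```

View pics/cr11.png

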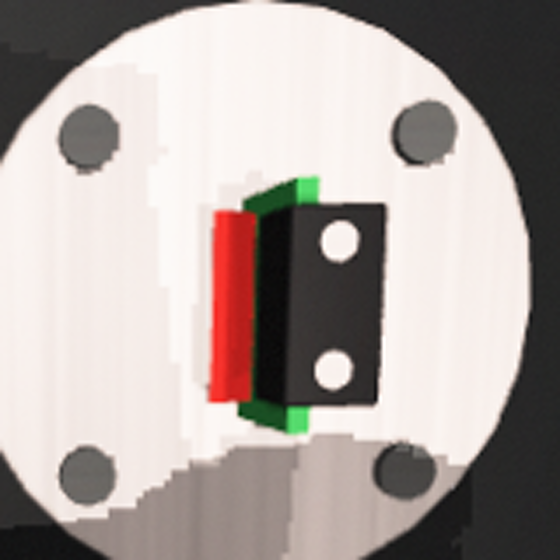

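```bash
python3 -c "from station import *; print(sign_off())"
```

```text
the job is handed in; nothing more can be done
None
```

The job is handed in at about 37 s: both spacers stand in the white tray, the plug and cap nut stand in the blue tray, and the card is home in the clip, centred and square. The jug and filter holder were not moved.

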